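Sort two star wheels onto their keyed drive spindles

ROBOT

A 7-joint arm with a two-finger parallel gripper is mounted at the origin on the work surface. World frame = base frame: x ahead of the robot, y to its left, z up, the work surface at z = 0. Lengths are in m, angles in rad, forces in N, time in s.
With the tool pointing down it reaches from about 0.4 to 0.85 m from the base axis. Payload 10.4 kg.
Tool frame: the origin (TCP) lies midway between the tips of the shut fingers; the grasp point (between the pads) lies 19 mm behind it; z points along the fingers, y is the line along which they close (so a half turn about z gives the same grasp; the last joint's range is limited). The gripper opens to 87 mm and grips with 3 to 60 N. Pads are 19 mm wide; open, the fingers measure 117 mm over their backs; the gripper's body (75 mm by 190 mm) begins 51 mm behind the grasp point.
Start: joints at [-1.372, 0.332, -0.065, 1.46, 0.022, 1.35, -0.088], TCP at [0.137, 0.61, 0.223] pointing down, gripper open.
Joint ranges: [-2.6, 2.6], [-0.5, 2.12], [-1.47, 1.34], [0.16, 2.42], [-1.27, 4.41], [0.06, 2.06], [-2.6, 2.6]. Speed limits (rad/s): [2.22, 2.22, 2.79, 2.79, 3.14, 3.14, 3.14].

INTERFACE

Orientations are given as a unit quaternion [x, y, z, w].
In Python, from bench import sensors, eyes, order gives the robot as it stands.
- The arm moves only by the tool arm_command, never from a script. Its argument "steps" is a list of rows, each an object with "rot": the turn, a rotation vector about the world's x, y, z in degrees, a list of three; "slide": the shift along the world's x, y, z in m, a list of three; "grip": the opening, from 0 (shut) to 1 (fully open). A call has exactly 8 rows; each row shifts and turns the commanded pose from where the row before left it; what a row does not reach is not made up. A row lasts 1/8 s, in which the tool goes at most 62.5 mm and 10.7 degrees, less where a joint would pass 70% of its speed; a pose out of reach is approached as far as the arm can. A call with a gripper value outside its range is refused whole. The fingers move at their own pace and stop on an object; "newtons" is the grip in N (left out, the last holds). Time passes only in rows, so rows that do not move let the fingers close, or fill a call up. It gives the time, the measured TCP pose, the force, the opening and the grip force at its end, in the units of the state.
- sensors.read_state(): the state, without advancing time (a new reading comes with each control period).
- eyes.camera(name): name is "side" or "top"; returns a dict with "pixels" (420x560x3 uint8, red, green, blue), "intrinsics" (3x3 intrinsics, pixels), "pose" (4x4, takes a point from camera to world coordinates). Camera axes: x right, y down, z forward; pixel columns grow to the right and rows downward; lengths in m; the calibration is good to about 2 mm. A picture is of the moment at which its call begins. There is no depth.
- order.close_job(): hands the job in; it is judged then, once.
Trained networks look in a picture, given as the dict that the camera call returned (one of the last four; its "shot" number tells which), for a name from the list of things; names that differ only in an ending like _2 or _b are one class to them, and where a whole thing is asked for, a point or a joint stands for the part that bears it (a point fixed in the world has none). Each returns a list of dicts, best first, with "conf" (0 to 1); they miss things now and then, are a little off and sometimes report something else, mostly with a low value. They report only what shows in the picture. A call takes as long as a camera call. They do not tell look-alikes from the thing itself.
- eyes.look_for(name, picture): "bbox" ([left, top, right, bottom] in pixels, round what is visible of it).
The state is a dict: "time": time; "joint_positions": joint angles; "joint_vel": joint speeds; "joint_torque": joint torques, N m; "ee_pos": TCP position; "eef_rot": TCP orientation; "ft_force": force on the tool from outside, world axes, zero at the start; "torque": the same for the moment, N m; "width": finger opening in m; "grip_force": force on a finger pad.
Only numpy, scipy, OpenCV 4.12 (cv2) and the standard library are available. Lean on these libraries where they do the work, as an engineer would, in place of code of your own. Each camera call takes 0.05 s, during which the arm holds its last target. There are 200 camera calls.

TASK

Change-over on the vial line: the two star wheels look alike, but each goes home only on the drive spindle whose key stands where its own keyway is. Try them on, turning a wheel on the shaft to feel whether it drops over the key, and leave both wheels fully home and flat on their spindles, one on each. Lower them, do not let them fall, and leave the vials and everything else on the table where they are.

Things in the scene. Friction and masses are not known exactly. Their poses are not given: they have to be found in the camera images.
- wheel_a_mid (a point): centre of a star wheel, 33 mm above its underside; z is its axis, up, x points to its red dot. White plastic disc 140 mm across, 18 mm thick, eight vial pockets in the rim; in its middle a plain round upright steel hub, 44 mm in diameter, up to 66 mm above the underside (closed top, blue button): grip it round this, best 50 to 56 mm above the underside. Lies flat, right side up
- wheel_a: the same star wheel, loose, about 0.45 kg; origin at the centre of its underside, axes as its _mid point. Underneath is a blind round bore, 26.4 mm wide and 43 mm deep, and one keyway slot, 14 mm wide and 12 mm deep, that lies in the direction of the red dot (x)
- wheel_a_dot (a point): red dot on this wheel's disc, 50 mm from the axis: marks the direction of the keyway below. In one of the two wheels the keyway runs from the bore out to 34 mm from the axis, in the other from 34.5 to 53 mm from the axis; which wheel has which cannot be seen from above
- wheel_b_mid (a point): centre of a star wheel, 33 mm above its underside; z is its axis, up, x points to its red dot. White plastic disc 140 mm across, 18 mm thick, eight vial pockets in the rim; in its middle a plain round upright steel hub, 44 mm in diameter, up to 66 mm above the underside (closed top, blue button): grip it round this, best 50 to 56 mm above the underside. Lies flat, right side up
- wheel_b: the same star wheel, loose, about 0.45 kg; origin at the centre of its underside, axes as its _mid point. Underneath is a blind round bore, 26.4 mm wide and 43 mm deep, and one keyway slot, 14 mm wide and 12 mm deep, that lies in the direction of the red dot (x)
- wheel_b_dot (a point): red dot on this wheel's disc, 50 mm from the axis: marks the direction of the keyway below. In one of the two wheels the keyway runs from the bore out to 34 mm from the axis, in the other from 34.5 to 53 mm from the axis; which wheel has which cannot be seen from above
- left_spindle (a point): left (the deck's +y) drive spindle: point on its axis in the upper face of its aluminium flange (104 mm across), 60 mm above the table. z is up along the axis, x level, away from the robot to the conveyor. The spindle is locked, it does not turn. A wheel that is home has its underside flat on the flange, its centre 33 mm above this point; with its keyway not over the key it stops 10 mm higher, on the key
- left_spindle_tip (a point): tip of this spindle's steel shaft, 40 mm above the flange: 24 mm in diameter for 26 mm, then tapering to 10 mm. A brass key 10 mm wide stands 10 mm above the flange beside it, on one spindle against the shaft (to 31 mm from the axis), on the other 38 to 50 mm out; which has which varies. It points within 0.3 rad to either side of the spindle's x; the angle is not given
- right_spindle (a point): right (the deck's -y) drive spindle: point on its axis in the upper face of its aluminium flange (104 mm across), 60 mm above the table. z is up along the axis, x level, away from the robot to the conveyor. The spindle is locked, it does not turn. A wheel that is home has its underside flat on the flange, its centre 33 mm above this point; with its keyway not over the key it stops 10 mm higher, on the key
- right_spindle_tip (a point): tip of this spindle's steel shaft, 40 mm above the flange: 24 mm in diameter for 26 mm, then tapering to 10 mm. A brass key 10 mm wide stands 10 mm above the flange beside it, on one spindle against the shaft (to 31 mm from the axis), on the other 38 to 50 mm out; which has which varies. It points within 0.3 rad to either side of the spindle's x; the angle is not given
- deck: the fixed transfer deck: a steel slab 109 x 360 mm, 45 mm high, with the two spindles 180 mm apart, behind it a vial conveyor 760 mm long with its belt at 45 mm and guide rails up to 74 mm; white guide block 28 mm high between the wheels. Origin on the table midway between the spindle axes, x towards the conveyor, y towards the left spindle
- vial_1_mid (a point): middle of the stoppered glass vial nearest the left spindle, 23 mm in diameter and 45 mm high, standing on the conveyor between its rails, another like it just beyond: bystander
- vial_3_mid (a point): middle of the stoppered glass vial nearest the right spindle, 23 mm in diameter and 45 mm high, standing on the conveyor between its rails, another like it just beyond: bystander
- hex_key_mid (a point): middle of the T-handle hex key lying flat, 120 mm long with a 70 mm red cross-handle, 12 mm high, between the wheels: bystander
- forceps_mid (a point): middle of the steel forceps lying flat, 180 mm long, 8 mm high: bystander
- settle_plate_mid (a point): middle of the closed culture dish (settle plate), 94 mm across and 16 mm high: bystander
- spray_mid (a point): middle of the white spray bottle, 64 mm across and 170 mm high: bystander
- stopper_jar_mid (a point): middle of the amber jar with a white cap, 70 mm across and 80 mm high: bystander
Not all that is in view belongs to the job. What is shaped like the wheel_b but orange is not meant.

How it is judged:
By the outcome, as a careful person would: the job done as asked, in the order asked, and still so for the second after the job is handed in, with the robot touching nothing.
It also fails if it takes over 72 s, if anything falls off the work surface, if the arm or the gripper's body presses on something with over 40 N, if the wrist force passes 120 N, or if a joint passes its speed limit or range.

## Working session

There is one attempt and no reset: what is moved stays moved. The work goes in short steps, Python scripts to look and compute and a tool call to move; the robot and the scene stay as the last step left them, time stands still between calls to the robot, and variables do not carry over. Pictures are saved under pics/ and viewed, at most 10 in all, crops included, and the job is handed in when it is done.

Besides the shell and the picture viewer there is one more tool, called after "Call:" by a JSON object that holds its "method" and its "body". arm_command: Moves the arm, as the interface text tells. Its arguments: {"type":"object","properties":{"steps":{"type":"array","items":{"type":"object","properties":{"rot":{"type":"array","items":{"type":"number"}},"slide":{"type":"array","items":{"type":"number"}},"grip":{"type":"number"}}}},"newtons":{"type":"number"}},"required":["steps"]}

```bash
mkdir -p pics; ls; cat > h.py <<'E'
import numpy as np, cv2
from bench import sensors, eyes, order
def save(p,n): cv2.imwrite('pics/'+n, p['pixels'][:,:,::-1])
def px2w(p,u,v,z):
    K=np.array(p['intrinsics']);T=np.array(p['pose'])
    d=T[:3,:3]@np.linalg.solve(K,[u,v,1.]);o=T[:3,3]
    return o+d*(z-o[2])/d[2]
def w2px(p,X):
    K=np.array(p['intrinsics']);T=np.array(p['pose'])
    c=T[:3,:3].T@(np.array(X)-T[:3,3]);q=K@c
    return q[:2]/q[2]
E
python3 - <<'E'
from h import *
for n in ['top','side']:
    p=eyes.camera(n); save(p,n+'0.png'); print(n,np.round(p['pose'],3).tolist())
    for k in ['wheel_a','wheel_a_dot','left_spindle_tip','left_spindle','deck','hex_key_mid','forceps_mid','spray_mid','stopper_jar_mid','settle_plate_mid','vial_1_mid']:
        for r in eyes.look_for(k,p)[:4]: print(k,np.round(r['bbox']),round(r['conf'],2))
print(sensors.read_state())
E
```

```text
pics
top [[0.015, -0.996, 0.087, 0.337], [-1.0, -0.015, 0.006, -0.076], [-0.005, -0.087, -0.996, 1.77], [0.0, 0.0, 0.0, 1.0]]
wheel_a [416. 243. 461. 283.] 0.95
wheel_a [134. 191. 162. 216.] 0.69
wheel_a [326. 269. 368. 311.] 0.68
wheel_a [210. 204. 251. 249.] 0.67
wheel_a_dot [286. 208. 329. 246.] 0.7
wheel_a_dot [209. 206. 248. 247.] 0.68
left_spindle_tip [171. 132. 398. 192.] 0.81
left_spindle_tip [290. 210. 330. 251.] 0.34
left_spindle [172. 129. 400. 191.] 0.81
deck [168. 132. 404. 191.] 0.72
hex_key_mid [208. 205. 248. 246.] 0.42
forceps_mid [209. 207. 248. 245.] 0.58
forceps_mid [384. 188. 395. 228.] 0.49
spray_mid [128. 247. 158. 262.] 0.93
stopper_jar_mid [375. 242. 398. 257.] 0.82
stopper_jar_mid [170. 129. 399. 190.] 0.16
settle_plate_mid [132. 191. 158. 218.] 0.93
vial_1_mid [205. 209. 249. 248.] 0.66
vial_1_mid [219. 138. 226. 147.] 0.5
side [[0.711, -0.542, 0.449, -0.054], [-0.703, -0.551, 0.45, -0.636], [0.003, -0.635, -0.772, 1.018], [0.0, 0.0, 0.0, 1.0]]
wheel_a [267. 222. 312. 261.] 0.89
wheel_a [243. 288. 294. 335.] 0.8
wheel_a [354. 344. 412. 404.] 0.73
wheel_a [2
[... 504 characters left out ...]
.37159113,  0.33222298, -0.06471356,  1.46009341,  0.02160277,
        1.34989772, -0.08851165]), 'joint_vel': array([-5.00837137e-04, -1.19660758e-03, -2.46322517e-04,  4.92844179e-04,
        8.51501727e-04, -8.12112207e-05, -6.13837938e-04]), 'joint_torque': array([-3.05940175e-04, -6.23034024e+01,  2.39445129e-02, -3.90119505e+01,
       -6.12990721e-02,  3.16463085e-02,  1.19209346e-05]), 'ee_pos': array([0.13747454, 0.60971824, 0.22256435]), 'eef_rot': array([ 1.10672974e-01,  9.93856877e-01,  3.71490003e-05, -6.54038463e-06]), 'ft_force': array([0.49141877, 0.26676964, 0.45996916]), 'torque': array([0.04569738, 0.00148531, 0.03590212]), 'grip_force': 0.0, 'width': 0.08696188731334985}
```

```bash
python3 - <<'E'
import cv2
a=cv2.imread('pics/top0.png')[115:315,120:475]; cv2.imwrite('pics/c1.png',cv2.resize(a,(800,451),interpolation=cv2.INTER_CUBIC))
a=cv2.imread('pics/side0.png')[100:410,140:440]; cv2.imwrite('pics/c2.png',cv2.resize(a,(580,600),interpolation=cv2.INTER_CUBIC))
E
```

```text
(no output)
```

View pics/c1.png

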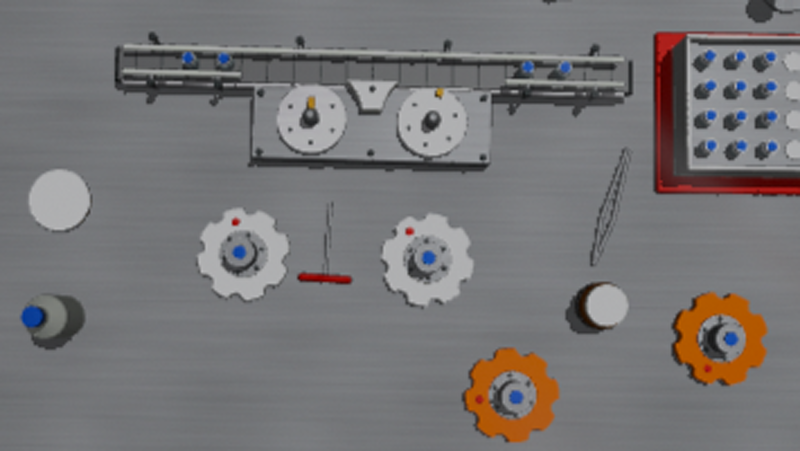

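View pics/c2.png

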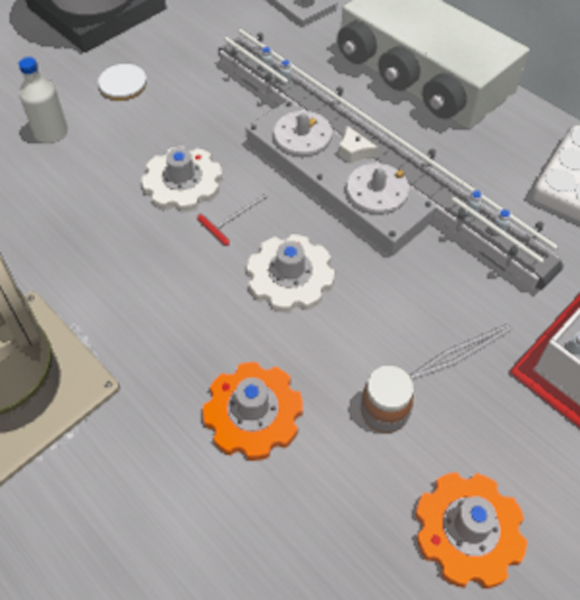

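Top crop: two white wheels at full-picture px (226,227) and (310,230), with red dots up-left of the hubs. Left spindle (258,167) has its key against the shaft, and right spindle (311,169) has its key outboard. The orange wheels at (348,291) and (444,265) are look-alikes and not meant. The white ones fit the description and the enlarged crops confirm it. The hex key lies between them.

```bash
cat > meas.py <<'E'
from h import *
from scipy.optimize import minimize, least_squares
def blob(p,mask_fn,X,r=8):
    u,v=w2px(p,X); hsv=cv2.cvtColor(p['pixels'],cv2.COLOR_RGB2HSV).astype(int)
    m=mask_fn(hsv[...,0],hsv[...,1],hsv[...,2]).astype(float)*hsv[...,1]
    yy,xx=np.mgrid[:420,:560]; m*=(np.hypot(xx-u,yy-v)<r)
    return (np.array([(m*xx).sum(),(m*yy).sum()])/m.sum(), int((m>0).sum())) if m.sum()>0 else (None,0)
red=lambda h,s,v:((h<8)|(h>172))&(s>110)&(v>60)
blue=lambda h,s,v:(h>100)&(h<130)&(s>110)&(v>60)
brass=lambda h,s,v:(h>12)&(h<28)&(s>110)&(v>60)
def tri(ps,uvs):
    A=[];b=[]
    for p,uv in zip(ps,uvs):
        K=np.array(p['intrinsics']);T=np.array(p['pose']);d=T[:3,:3]@np.linalg.solve(K,[*uv,1.]);d/=np.linalg.norm(d)
        P=np.eye(3)-np.outer(d,d);A.append(P);b.append(P@T[:3,3])
    return np.linalg.lstsq(np.vstack(A),np.hstack(b),rcond=None)[0]
def ring(p,c,z,R,dr=.003,n=180):
    t=np.linspace(0,2*np.pi,n,endpoint=False);g=p['pixels'].mean(2).astype(np.float32);o=[]
    for r in (R-dr,R+dr):
        q=np.array([w2px(p,[c[0]+r*np.cos(a),c[1]+r*np.sin(a),z]) for a in t],np.float32)
        o.append(cv2.remap(g,q[:,:1],q[:,1:],cv2.INTER_LINEAR).ravel())
    return np.clip(o[0]-o[1],-40,40).mean()
def fitc(p,c,z,R):
    best=max(((ring(p,(c[0]+i,c[1]+j),z,R),c[0]+i,c[1]+j) for i in np.arange(-.008,.0081,.002) for j in np.arange(-.008,.0081,.002)))
    r=minimize(lambda q:-ring(p,q,z,R),best[1:],method='Nelder-Mead',options=dict(initial_simplex=[best[1:],(best[1]+.002,best[2]),(best[1],best[2]+.002)],xatol=1e-4))
    return r.x,-r.fun
E
python3 - <<'E'
from meas import *
t=eyes.camera('top');s=eyes.camera('side')
for n,uv in dict(A=(226.1,226.8),B=(310,229.4)).items():
    X=px2w(t,*uv,.066)
    ub,_=blob(t,blue,X);us,_=blob(s,blue,X)
    print(n,'button top',px2w(t,*ub,.066).round(4),'side',px2w(s,*us,.066).round(4),'tri',tri([t,s],[ub,us]).round(4))
    D=px2w(t,*dict(A=(224.3,213.5),B=(301.5,217.6))[n],.018)
    a,n1=blob(t,red,D);b,n2=blob(s,red,D)
    for p,c,k in((t,a,n1),(s,b,n2)): 
        if c is not None: print('  dot',px2w(p,*c,.018).round(4),k)
    for p in(t,s): print('  hubring',[np.round(q,4).tolist() for q in fitc(p,X,.066,.022)])
for n,uv,k in(('L',(257.8,167),(258,160)),('R',(311.6,169),(315,156))):
    X=px2w(t,*uv,.06)
    for p in(t,s):print(n,'flange',[np.round(q,4).tolist() for q in fitc(p,X,.06,.052)])
    K=px2w(t,*k,.07)
    for p in(t,s):
        c,m=blob(p,brass,K)
        if m: print('  key',px2w(p,*c,.07).round(4),px2w(p,*c,.066).round(4),m)
    for kk in['right_spindle']: pass
# deck direction: rails etc - bolts; left/right give it
for nm,uv in (('hexhandle',(264,239)),): print(nm,px2w(t,*uv,.006).round(3))
E
```

```text
A button top [0.4301 0.1339 0.066 ] side [0.4321 0.1313 0.066 ] tri [0.4314 0.1332 0.0648]
  dot [0.4785 0.1471 0.018 ] 9
  dot [0.4801 0.144  0.018 ] 4
  hubring [[0.4291, 0.134], 28.7832]
  hubring [[0.4285, 0.1344], 8.1829]
B button top [ 0.426  -0.1448  0.066 ] side [ 0.4278 -0.1469  0.066 ] tri [ 0.4271 -0.1456  0.0652]
  dot [ 0.4682 -0.1169  0.018 ] 8
  hubring [[0.4263, -0.1438], 22.8804]
  hubring [[0.4245, -0.1415], 1.3506]
L flange [[0.6318, 0.0323], 37.0208]
L flange [[0.6338, 0.0292], 37.3309]
  key [0.654  0.0319 0.07  ] [0.6547 0.0322 0.066 ] 13
  key [0.6529 0.0252 0.07  ] [0.6559 0.028  0.066 ] 6
R flange [[0.6303, -0.1478], 31.4443]
R flange [[0.6302, -0.1506], 35.5987]
  key [ 0.672  -0.1585  0.07  ] [ 0.6728 -0.1587  0.066 ] 10
  key [ 0.6702 -0.1626  0.07  ] [ 0.6732 -0.1606  0.066 ] 8
hexhandle [0.392 0.009 0.006]
```

Call:
{"method": "arm_command", "body": {"steps": [{"slide": [0.024,-0.04,0],"grip": 1},{"slide": [0.024,-0.04,0],"grip": 1},{"slide": [0.024,-0.04,0],"grip": 1},{"slide": [0.024,-0.04,0],"grip": 1},{"slide": [0.024,-0.04,0],"grip": 1},{"slide": [0.024,-0.04,0],"grip": 1},{"slide": [0.024,-0.04,0],"grip": 1},{"slide": [0.024,-0.04,0],"grip": 1}], "newtons": 40}}

```text
schema error: expected keys rot, slide, grip
```

Call:
{"method": "arm_command", "body": {"steps": [{"rot": [0,0,0],"slide": [0.024,-0.04,0],"grip": 1},{"rot": [0,0,0],"slide": [0.024,-0.04,0],"grip": 1},{"rot": [0,0,0],"slide": [0.024,-0.04,0],"grip": 1},{"rot": [0,0,0],"slide": [0.024,-0.04,0],"grip": 1},{"rot": [0,0,0],"slide": [0.024,-0.04,0],"grip": 1},{"rot": [0,0,0],"slide": [0.024,-0.04,0],"grip": 1},{"rot": [0,0,0],"slide": [0.024,-0.04,0],"grip": 1},{"rot": [0,0,0],"slide": [0.024,-0.04,0],"grip": 1}], "newtons": 40}}

```text
time: 2.3
ee_pos: [0.3302, 0.2883, 0.2228]
eef_rot: [0.111, 0.994, 0.0, 0.0]
ft_force: [1.6, -0.2, 0.8]
width: 0.0871
grip_force: 0.0
```

Call:
{"method": "arm_command", "body": {"steps": [{"rot": [0,0,0],"slide": [0.0252,-0.0389,0],"grip": 1},{"rot": [0,0,0],"slide": [0.0252,-0.0389,-0.01],"grip": 1},{"rot": [0,0,0],"slide": [0.0252,-0.0389,-0.02],"grip": 1},{"rot": [0,0,0],"slide": [0.0252,-0.0389,-0.03],"grip": 1},{"rot": [0,0,0],"slide": [0,0,-0.03],"grip": 1},{"rot": [0,0,0],"slide": [0,0,-0.03],"grip": 1},{"rot": [0,0,0],"slide": [0,0,-0.02],"grip": 1},{"rot": [0,0,0],"slide": [0,0,0],"grip": 1}]}}

```text
time: 3.3
ee_pos: [0.4294, 0.1337, 0.0817]
eef_rot: [0.111, 0.994, -0.001, -0.001]
ft_force: [0.2, -0.3, 0.3]
width: 0.0867
grip_force: 0.0
```

```bash
python3 - <<'E'
from h import *
T=[];
t=eyes.camera('top');s=eyes.camera('side')
a=cv2.resize(t['pixels'][170:280,180:300,::-1],(400,366),interpolation=2);b=cv2.resize(s['pixels'][140:250,180:300,::-1],(400,366),interpolation=2)
cv2.imwrite('pics/p3.png',np.hstack([a,b]))
E
```

```text
(no output)
```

View pics/p3.png

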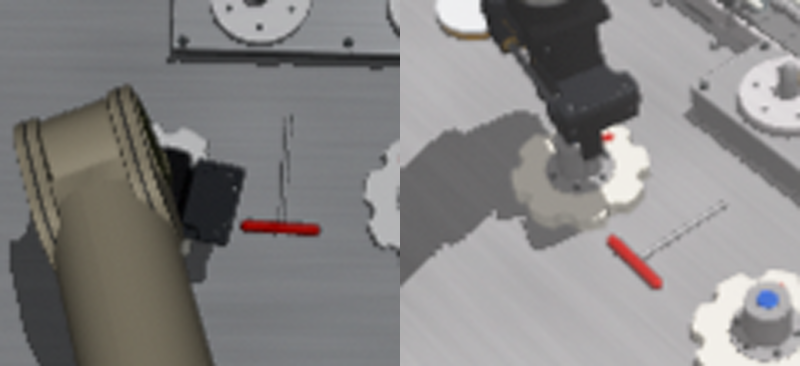

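The gripper straddles wheel A's hub (side half, around (580,160)), and the fingers are clear of the dot and hex key. Descend and grip.

Call:
{"method": "arm_command", "body": {"steps": [{"rot": [0,0,0],"slide": [0.001,-0.001,-0.015],"grip": 1},{"rot": [0,0,0],"slide": [0,0,-0.02],"grip": 1},{"rot": [0,0,0],"slide": [0,0,-0.013],"grip": 1},{"rot": [0,0,0],"slide": [0,0,0],"grip": 0.3},{"rot": [0,0,0],"slide": [0,0,0],"grip": 0.3},{"rot": [0,0,0],"slide": [0,0,0],"grip": 0.3},{"rot": [0,0,0],"slide": [0,0,0],"grip": 0.3},{"rot": [0,0,0],"slide": [0,0,0],"grip": 0.3}], "newtons": 50}}

```text
time: 4.4
ee_pos: [0.4314, 0.1331, 0.0348]
eef_rot: [0.111, 0.994, 0.0, 0.0]
ft_force: [-1.7, -5.6, 1.7]
width: 0.0452
grip_force: 2.8
```

Call:
{"method": "arm_command", "body": {"steps": [{"rot": [0,0,0],"slide": [0,0,0],"grip": 0.3},{"rot": [0,0,0],"slide": [0,0,0],"grip": 0.3},{"rot": [0,0,0],"slide": [0,0,0],"grip": 0.3},{"rot": [0,0,0],"slide": [0,0,0.02],"grip": 0.3},{"rot": [0,0,0],"slide": [0,0,0.03],"grip": 0.3},{"rot": [0,0,0],"slide": [0,0,0.04],"grip": 0.3},{"rot": [0,0,0],"slide": [0,0,0.035],"grip": 0.3},{"rot": [0,0,0],"slide": [0,0,0],"grip": 0.3}]}}

```text
time: 5.4
ee_pos: [0.4323, 0.1337, 0.1612]
eef_rot: [0.111, 0.994, 0.001, 0.001]
ft_force: [-0.4, 0.2, -4.1]
width: 0.0424
grip_force: 50.0
```

```bash
python3 - <<'E'
from meas import *
st=sensors.read_state();print(st['ee_pos'],st['width'],st['grip_force'],st['ft_force'])
s=eyes.camera('side');t=eyes.camera('top')
z=st['ee_pos'][2]-.034+.018
for p in(s,t):
    for D in ([.48,.146,z],):
        c,m=blob(p,red,D,12)
        if m: print('dot',px2w(p,*c,z),m)
E
```

```text
[0.43232228 0.13371659 0.1611798 ] 0.0424470233671467 50.00012783333659 [-0.40741635  0.23018698 -4.12826476]
```

Call:
{"method": "arm_command", "body": {"steps": [{"rot": [0,0,-3],"slide": [0.025,-0.013,0],"grip": 0.3},{"rot": [0,0,-3],"slide": [0.035,-0.018,0],"grip": 0.3},{"rot": [0,0,-3],"slide": [0.04,-0.02,0],"grip": 0.3},{"rot": [0,0,-3],"slide": [0.04,-0.02,0],"grip": 0.3},{"rot": [0,0,-3],"slide": [0.035,-0.019,0],"grip": 0.3},{"rot": [0,0,-3],"slide": [0.0255,-0.013,0],"grip": 0.3},{"rot": [0,0,0],"slide": [0,0,0],"grip": 0.3},{"rot": [0,0,0],"slide": [0,0,0],"grip": 0.3}]}}

```text
time: 6.5
ee_pos: [0.6306, 0.0303, 0.1576]
eef_rot: [0.265, 0.964, -0.001, -0.001]
ft_force: [-0.3, 0.2, -3.6]
width: 0.0427
grip_force: 50.0
```

```bash
python3 - <<'E'
from meas import *
st=sensors.read_state();print(st['ee_pos'],st['eef_rot'],st['width'],st['grip_force'],st['ft_force'])
s=eyes.camera('side');t=eyes.camera('top')
e=st['ee_pos'];z=e[2]-.034+.018
for p in(s,t):
    c,m=blob(p,red,[e[0]+.05,e[1],z],12)
    if m: d=px2w(p,*c,z)-e;print('dot',px2w(p,*c,z),m,np.degrees(np.arctan2(d[1],d[0])))
a=cv2.resize(t['pixels'][110:220,200:320,::-1],(400,366),interpolation=2);b=cv2.resize(s['pixels'][90:200,250:370,::-1],(400,366),interpolation=2)
cv2.imwrite('pics/p4.png',np.hstack([a,b]))
E
```

```text
[0.63057239 0.03033969 0.15762684] [ 2.64532354e-01  9.64375522e-01 -6.49066273e-04 -1.43674875e-03] 0.04273563428869375 50.00056995078921 [-0.29620346  0.17315151 -3.56318581]
```

View pics/p4.png

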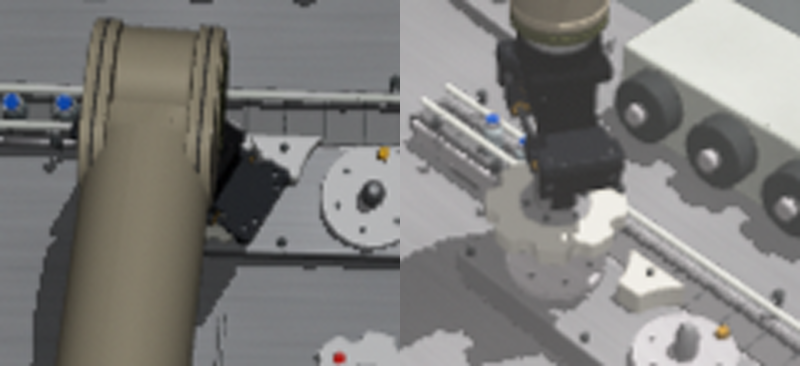

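Call:
{"method": "arm_command", "body": {"steps": [{"rot": [0,0,0],"slide": [0.0022,0.0005,-0.01],"grip": 0.3},{"rot": [0,0,0],"slide": [0,0,-0.01],"grip": 0.3},{"rot": [0,0,0],"slide": [0,0,-0.005],"grip": 0.3},{"rot": [0,0,0],"slide": [0,0,-0.005],"grip": 0.3},{"rot": [0,0,0],"slide": [0,0,-0.004],"grip": 0.3},{"rot": [0,0,0],"slide": [0,0,0],"grip": 0.3},{"rot": [0,0,0],"slide": [0,0,0],"grip": 0.3},{"rot": [0,0,0],"slide": [0,0,0],"grip": 0.3}]}}

```text
time: 7.6
ee_pos: [0.6341, 0.0306, 0.1258]
eef_rot: [0.265, 0.964, 0.0, 0.0]
ft_force: [-0.3, -0.6, -4.0]
width: 0.0431
grip_force: 50.0
```

Call:
{"method": "arm_command", "body": {"steps": [{"rot": [0,0,0],"slide": [0,0,-0.004],"grip": 0.3},{"rot": [0,0,0],"slide": [0,0,-0.004],"grip": 0.3},{"rot": [0,0,0],"slide": [0,0,-0.004],"grip": 0.3},{"rot": [0,0,0],"slide": [0,0,-0.003],"grip": 0.3},{"rot": [0,0,0],"slide": [0,0,-0.002],"grip": 0.3},{"rot": [0,0,0],"slide": [0,0,0],"grip": 0.3},{"rot": [0,0,0],"slide": [0,0,0],"grip": 0.3},{"rot": [0,0,0],"slide": [0,0,0],"grip": 0.3}]}}

```text
time: 8.6
ee_pos: [0.6341, 0.0306, 0.1087]
eef_rot: [0.265, 0.964, 0.0, 0.0]
ft_force: [0.8, 0.5, -3.8]
width: 0.043
grip_force: 50.0
```

Call:
{"method": "arm_command", "body": {"steps": [{"rot": [0,0,0],"slide": [0,0,-0.002],"grip": 0.3},{"rot": [0,0,0],"slide": [0,0,-0.002],"grip": 0.3},{"rot": [0,0,0],"slide": [0,0,-0.002],"grip": 0.3},{"rot": [0,0,0],"slide": [0,0,0],"grip": 0.3},{"rot": [0,0,0],"slide": [0,0,0],"grip": 0.3},{"rot": [0,0,0],"slide": [0,0,0],"grip": 0.3},{"rot": [0,0,0],"slide": [0,0,0],"grip": 0.3},{"rot": [0,0,0],"slide": [0,0,0],"grip": 0.3}]}}

```text
time: 9.6
ee_pos: [0.634, 0.0306, 0.1026]
eef_rot: [0.265, 0.964, 0.0, 0.0]
ft_force: [0.1, 0.4, -3.4]
width: 0.0427
grip_force: 50.0
```

Call:
{"method": "arm_command", "body": {"steps": [{"rot": [0,0,0],"slide": [0,0,-0.001],"grip": 0.3},{"rot": [0,0,0],"slide": [0,0,-0.001],"grip": 0.3},{"rot": [0,0,0],"slide": [0,0,-0.001],"grip": 0.3},{"rot": [0,0,0],"slide": [0,0,-0.001],"grip": 0.3},{"rot": [0,0,0],"slide": [0,0,0],"grip": 0.3},{"rot": [0,0,0],"slide": [0,0,0],"grip": 0.3},{"rot": [0,0,0],"slide": [0,0,0],"grip": 0.3},{"rot": [0,0,0],"slide": [0,0,0],"grip": 0.3}]}}

```text
time: 10.6
ee_pos: [0.634, 0.0306, 0.0986]
eef_rot: [0.265, 0.964, 0.0, -0.0]
ft_force: [0.1, -0.0, -3.8]
width: 0.0431
grip_force: 50.0
```

It is already below the key-top height with no resistance, so wheel A suits the left spindle. Lower it the rest of the way.

Call:
{"method": "arm_command", "body": {"steps": [{"rot": [0,0,0],"slide": [0,0,-0.001],"grip": 0.3},{"rot": [0,0,0],"slide": [0,0,-0.001],"grip": 0.3},{"rot": [0,0,0],"slide": [0,0,-0.001],"grip": 0.3},{"rot": [0,0,0],"slide": [0,0,-0.0007],"grip": 0.3},{"rot": [0,0,0],"slide": [0,0,0],"grip": 0.3},{"rot": [0,0,0],"slide": [0,0,0],"grip": 0.3},{"rot": [0,0,0],"slide": [0,0,0],"grip": 0.3},{"rot": [0,0,0],"slide": [0,0,0],"grip": 0.3}]}}

```text
time: 11.6
ee_pos: [0.634, 0.0307, 0.0949]
eef_rot: [0.265, 0.964, 0.0, -0.0]
ft_force: [-0.4, 1.3, -1.8]
width: 0.0427
grip_force: 50.0
```

Call:
{"method": "arm_command", "body": {"steps": [{"rot": [0,0,0],"slide": [0,0,-0.0005],"grip": 0.3},{"rot": [0,0,0],"slide": [0,0,-0.0005],"grip": 0.3},{"rot": [0,0,0],"slide": [0,0,0],"grip": 0.3},{"rot": [0,0,0],"slide": [0,0,0],"grip": 0.3},{"rot": [0,0,0],"slide": [0,0,0],"grip": 0.3},{"rot": [0,0,0],"slide": [0,0,0],"grip": 0.3},{"rot": [0,0,0],"slide": [0,0,0],"grip": 0.3},{"rot": [0,0,0],"slide": [0,0,0],"grip": 0.3}]}}

```text
time: 12.6
ee_pos: [0.634, 0.0308, 0.0948]
eef_rot: [0.265, 0.964, 0.0, -0.0]
ft_force: [-5.9, 1.8, 8.5]
width: 0.0429
grip_force: 50.0
```

Seated, with firm contact at the home height. Release and retreat.

Call:
{"method": "arm_command", "body": {"steps": [{"rot": [0,0,0],"slide": [0,0,0],"grip": 0.7},{"rot": [0,0,0],"slide": [0,0,0],"grip": 1},{"rot": [0,0,0],"slide": [0,0,0],"grip": 1},{"rot": [0,0,0],"slide": [0,0,0],"grip": 1},{"rot": [0,0,0],"slide": [0,0,0],"grip": 1},{"rot": [0,0,0],"slide": [0,0,0.01],"grip": 1},{"rot": [0,0,0],"slide": [0,0,0.02],"grip": 1},{"rot": [0,0,0],"slide": [0,0,0.04],"grip": 1}]}}

```text
time: 13.6
ee_pos: [0.6334, 0.0306, 0.1648]
eef_rot: [0.265, 0.964, -0.0, -0.001]
ft_force: [0.8, 0.9, 0.1]
width: 0.0872
grip_force: 0.0
```

Call:
{"method": "arm_command", "body": {"steps": [{"rot": [0,0,0],"slide": [-0.02,-0.017,0.01],"grip": 1},{"rot": [0,0,0],"slide": [-0.04,-0.034,0],"grip": 1},{"rot": [0,0,0],"slide": [-0.045,-0.039,0],"grip": 1},{"rot": [0,0,0],"slide": [-0.045,-0.039,-0.01],"grip": 1},{"rot": [0,0,0],"slide": [-0.0364,-0.0302,-0.02],"grip": 1},{"rot": [0,0,0],"slide": [-0.02,-0.017,-0.03],"grip": 1},{"rot": [0,0,0],"slide": [0,0,-0.03],"grip": 1},{"rot": [0,0,0],"slide": [0,0,0],"grip": 1}]}}

```text
time: 14.6
ee_pos: [0.4267, -0.1458, 0.0838]
eef_rot: [0.265, 0.964, -0.0, -0.001]
ft_force: [-0.3, 0.4, 0.6]
width: 0.0868
grip_force: 0.0
```

```bash
python3 - <<'E'
from h import *
st=sensors.read_state();print(st['ee_pos'],st['ft_force'])
t=eyes.camera('top');s=eyes.camera('side')
a=cv2.resize(t['pixels'][120:280,200:340,::-1],(400,457),interpolation=2);b=cv2.resize(s['pixels'][110:270,230:370,::-1],(400,457),interpolation=2)
cv2.imwrite('pics/p5.png',np.hstack([a,b]))
E
```

```text
[ 0.42673419 -0.14577308  0.08375679] [-0.33327019  0.37111841  0.64368774]
```

View pics/p5.png

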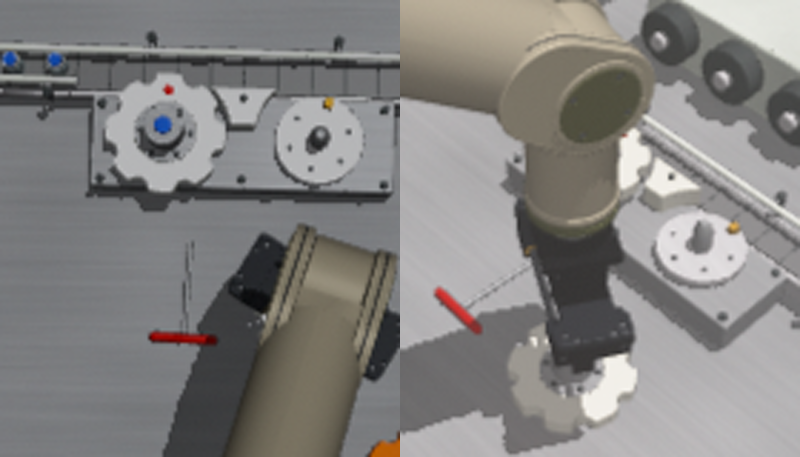

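Wheel A sits flat on the left spindle (top half, dot at (168,90)). The gripper straddles wheel B's hub. Descend and grip.

Call:
{"method": "arm_command", "body": {"steps": [{"rot": [0,0,0],"slide": [0.0005,0,-0.017],"grip": 1},{"rot": [0,0,0],"slide": [0,0,-0.02],"grip": 1},{"rot": [0,0,0],"slide": [0,0,-0.012],"grip": 1},{"rot": [0,0,0],"slide": [0,0,0],"grip": 0.3},{"rot": [0,0,0],"slide": [0,0,0],"grip": 0.3},{"rot": [0,0,0],"slide": [0,0,0],"grip": 0.3},{"rot": [0,0,0],"slide": [0,0,0],"grip": 0.3},{"rot": [0,0,0],"slide": [0,0,0],"grip": 0.3}]}}

```text
time: 15.7
ee_pos: [0.4281, -0.1456, 0.035]
eef_rot: [0.265, 0.964, 0.0, 0.0]
ft_force: [-0.8, -3.0, 0.8]
width: 0.045
grip_force: 0.9
```

Call:
{"method": "arm_command", "body": {"steps": [{"rot": [0,0,0],"slide": [0,0,0],"grip": 0.3},{"rot": [0,0,0],"slide": [0,0,0],"grip": 0.3},{"rot": [0,0,0],"slide": [0,0,0],"grip": 0.3},{"rot": [0,0,0],"slide": [0,0,0],"grip": 0.3},{"rot": [0,0,0],"slide": [0,0,0.02],"grip": 0.3},{"rot": [0,0,0],"slide": [0,0,0.04],"grip": 0.3},{"rot": [0,0,0],"slide": [0,0,0.045],"grip": 0.3},{"rot": [0,0,0],"slide": [0,0,0.025],"grip": 0.3}]}}

```text
time: 16.7
ee_pos: [0.4283, -0.1455, 0.1664]
eef_rot: [0.265, 0.964, 0.0, 0.001]
ft_force: [-0.1, 0.8, -4.6]
width: 0.0428
grip_force: 50.0
```

Call:
{"method": "arm_command", "body": {"steps": [{"rot": [0,0,-6],"slide": [0.022,0,0],"grip": 0.3},{"rot": [0,0,-6],"slide": [0.03,-0.001,0],"grip": 0.3},{"rot": [0,0,-6],"slide": [0.03,-0.001,0],"grip": 0.3},{"rot": [0,0,-6],"slide": [0.03,-0.001,0],"grip": 0.3},{"rot": [0,0,-6],"slide": [0.03,-0.001,0],"grip": 0.3},{"rot": [0,0,-6],"slide": [0.03,0,0],"grip": 0.3},{"rot": [0,0,-6],"slide": [0.022,0,0],"grip": 0.3},{"rot": [0,0,-6],"slide": [0.0102,0,0],"grip": 0.3}]}}

```text
time: 17.7
ee_pos: [0.6328, -0.1489, 0.1633]
eef_rot: [0.635, 0.772, -0.001, -0.001]
ft_force: [0.2, -0.9, -4.3]
width: 0.0425
grip_force: 50.0
```

Call:
{"method": "arm_command", "body": {"steps": [{"rot": [0,0,0],"slide": [0,0,0],"grip": 0.3},{"rot": [0,0,0],"slide": [0,0,-0.005],"grip": 0.3},{"rot": [0,0,0],"slide": [0,0,-0.01],"grip": 0.3},{"rot": [0,0,0],"slide": [0,0,-0.005],"grip": 0.3},{"rot": [0,0,0],"slide": [0,0,0],"grip": 0.3},{"rot": [0,0,0],"slide": [0,0,0],"grip": 0.3},{"rot": [0,0,0],"slide": [0,0,0],"grip": 0.3},{"rot": [0,0,0],"slide": [0,0,0],"grip": 0.3}]}}

```text
time: 18.7
ee_pos: [0.6324, -0.1496, 0.1451]
eef_rot: [0.634, 0.773, 0.0, 0.0]
ft_force: [0.6, 0.2, -4.6]
width: 0.0428
grip_force: 50.0
```

```bash
python3 - <<'E'
from meas import *
st=sensors.read_state();e=st['ee_pos'];z=e[2]-.035+.018
s=eyes.camera('side');t=eyes.camera('top')
for p in(s,t):
    c,m=blob(p,red,[e[0]+.048,e[1]-.013,z],12)
    if m: d=px2w(p,*c,z)-e;print('dot',d,m,np.degrees(np.arctan2(d[1],d[0])))
print(e,st['eef_rot'],2*np.degrees(np.arctan2(st['eef_rot'][1],st['eef_rot'][0])))
E
```

```text
dot [ 0.04713513 -0.01438306 -0.017     ] 4 -16.969313373755927
[ 0.63238232 -0.14961565  0.14508508] [6.34085765e-01 7.73262694e-01 1.44084569e-04 1.63252639e-04] 101.29557709628122
```

Call:
{"method": "arm_command", "body": {"steps": [{"rot": [0,0,0],"slide": [-0.0007,0.0003,-0.005],"grip": 0.3},{"rot": [0,0,0],"slide": [0,0,-0.005],"grip": 0.3},{"rot": [0,0,0],"slide": [0,0,-0.005],"grip": 0.3},{"rot": [0,0,0],"slide": [0,0,-0.004],"grip": 0.3},{"rot": [0,0,0],"slide": [0,0,-0.004],"grip": 0.3},{"rot": [0,0,0],"slide": [0,0,0],"grip": 0.3},{"rot": [0,0,0],"slide": [0,0,0],"grip": 0.3},{"rot": [0,0,0],"slide": [0,0,0],"grip": 0.3}]}}

```text
time: 19.8
ee_pos: [0.6317, -0.1493, 0.1221]
eef_rot: [0.634, 0.773, 0.0, 0.0]
ft_force: [0.2, 0.3, -4.7]
width: 0.0427
grip_force: 50.0
```

Call:
{"method": "arm_command", "body": {"steps": [{"rot": [0,0,0],"slide": [0,0,-0.004],"grip": 0.3},{"rot": [0,0,0],"slide": [0,0,-0.004],"grip": 0.3},{"rot": [0,0,0],"slide": [0,0,-0.003],"grip": 0.3},{"rot": [0,0,0],"slide": [0,0,-0.002],"grip": 0.3},{"rot": [0,0,0],"slide": [0,0,0],"grip": 0.3},{"rot": [0,0,0],"slide": [0,0,0],"grip": 0.3},{"rot": [0,0,0],"slide": [0,0,0],"grip": 0.3},{"rot": [0,0,0],"slide": [0,0,0],"grip": 0.3}]}}

```text
time: 20.8
ee_pos: [0.6316, -0.1493, 0.109]
eef_rot: [0.634, 0.773, 0.0, 0.0]
ft_force: [-0.1, -0.2, -4.0]
width: 0.0427
grip_force: 50.0
```

Call:
{"method": "arm_command", "body": {"steps": [{"rot": [0,0,0],"slide": [0,0,-0.002],"grip": 0.3},{"rot": [0,0,0],"slide": [0,0,-0.002],"grip": 0.3},{"rot": [0,0,0],"slide": [0,0,-0.001],"grip": 0.3},{"rot": [0,0,0],"slide": [0,0,-0.001],"grip": 0.3},{"rot": [0,0,0],"slide": [0,0,0],"grip": 0.3},{"rot": [0,0,0],"slide": [0,0,0],"grip": 0.3},{"rot": [0,0,0],"slide": [0,0,0],"grip": 0.3},{"rot": [0,0,0],"slide": [0,0,0],"grip": 0.3}]}}

```text
time: 21.8
ee_pos: [0.6316, -0.1493, 0.1029]
eef_rot: [0.634, 0.773, 0.0, 0.0]
ft_force: [0.0, 0.1, -4.9]
width: 0.0426
grip_force: 50.0
```

Past the key-top height (about 0.105) with no resistance. Continue down.

Call:
{"method": "arm_command", "body": {"steps": [{"rot": [0,0,0],"slide": [0,0,-0.001],"grip": 0.3},{"rot": [0,0,0],"slide": [0,0,-0.001],"grip": 0.3},{"rot": [0,0,0],"slide": [0,0,-0.001],"grip": 0.3},{"rot": [0,0,0],"slide": [0,0,-0.001],"grip": 0.3},{"rot": [0,0,0],"slide": [0,0,0],"grip": 0.3},{"rot": [0,0,0],"slide": [0,0,0],"grip": 0.3},{"rot": [0,0,0],"slide": [0,0,0],"grip": 0.3},{"rot": [0,0,0],"slide": [0,0,0],"grip": 0.3}]}}

```text
time: 22.8
ee_pos: [0.6316, -0.1493, 0.0989]
eef_rot: [0.634, 0.773, 0.0, 0.0]
ft_force: [0.7, 0.5, -4.1]
width: 0.0429
grip_force: 50.0
```

Call:
{"method": "arm_command", "body": {"steps": [{"rot": [0,0,0],"slide": [0,0,-0.001],"grip": 0.3},{"rot": [0,0,0],"slide": [0,0,-0.001],"grip": 0.3},{"rot": [0,0,0],"slide": [0,0,-0.001],"grip": 0.3},{"rot": [0,0,0],"slide": [0,0,-0.0005],"grip": 0.3},{"rot": [0,0,0],"slide": [0,0,0],"grip": 0.3},{"rot": [0,0,0],"slide": [0,0,0],"grip": 0.3},{"rot": [0,0,0],"slide": [0,0,0],"grip": 0.3},{"rot": [0,0,0],"slide": [0,0,0],"grip": 0.3}]}}

```text
time: 23.8
ee_pos: [0.6316, -0.1493, 0.0954]
eef_rot: [0.634, 0.773, 0.0, 0.0]
ft_force: [0.4, 0.4, -3.8]
width: 0.0427
grip_force: 50.0
```

Call:
{"method": "arm_command", "body": {"steps": [{"rot": [0,0,0],"slide": [0,0,-0.0005],"grip": 0.3},{"rot": [0,0,0],"slide": [0,0,-0.0005],"grip": 0.3},{"rot": [0,0,0],"slide": [0,0,-0.0003],"grip": 0.3},{"rot": [0,0,0],"slide": [0,0,0],"grip": 0.3},{"rot": [0,0,0],"slide": [0,0,0],"grip": 0.3},{"rot": [0,0,0],"slide": [0,0,0],"grip": 0.3},{"rot": [0,0,0],"slide": [0,0,0],"grip": 0.3},{"rot": [0,0,0],"slide": [0,0,0],"grip": 0.3}]}}

```text
time: 24.8
ee_pos: [0.6317, -0.1493, 0.0951]
eef_rot: [0.634, 0.773, 0.0, 0.0]
ft_force: [-3.5, 2.0, 8.1]
width: 0.0428
grip_force: 50.0
```

Seated. Release and retreat up and away.

Call:
{"method": "arm_command", "body": {"steps": [{"rot": [0,0,0],"slide": [0,0,0],"grip": 0.7},{"rot": [0,0,0],"slide": [0,0,0],"grip": 1},{"rot": [0,0,0],"slide": [0,0,0],"grip": 1},{"rot": [0,0,0],"slide": [0,0,0],"grip": 1},{"rot": [0,0,0],"slide": [0,0,0],"grip": 1},{"rot": [0,0,0],"slide": [0,0,0.01],"grip": 1},{"rot": [0,0,0],"slide": [0,0,0.03],"grip": 1},{"rot": [0,0,0],"slide": [0,0,0.05],"grip": 1}]}}

```text
time: 25.8
ee_pos: [0.6308, -0.149, 0.1845]
eef_rot: [0.634, 0.773, -0.001, -0.001]
ft_force: [0.4, -0.4, -0.3]
width: 0.087
grip_force: 0.0
```

Call:
{"method": "arm_command", "body": {"steps": [{"rot": [0,0,0],"slide": [-0.02,0,0.03],"grip": 1},{"rot": [0,0,0],"slide": [-0.03,0,0.02],"grip": 1},{"rot": [0,0,0],"slide": [-0.03,0,0],"grip": 1},{"rot": [0,0,0],"slide": [-0.03,0,0],"grip": 1},{"rot": [0,0,0],"slide": [-0.03,0,0],"grip": 1},{"rot": [0,0,0],"slide": [-0.02,0,0],"grip": 1},{"rot": [0,0,0],"slide": [0,0,0],"grip": 1},{"rot": [0,0,0],"slide": [0,0,0],"grip": 1}]}}

```text
time: 26.8
ee_pos: [0.4724, -0.1491, 0.2346]
eef_rot: [0.634, 0.773, 0.001, 0.0]
ft_force: [0.3, -0.2, -0.2]
width: 0.0867
grip_force: 0.0
```

```bash
python3 - <<'E'
from meas import *
print(sensors.read_state()['ee_pos'])
t=eyes.camera('top');s=eyes.camera('side')
for X in([.6335,.0308,.126],[.6316,-.1493,.126]):
    u=[blob(p,blue,X,7) for p in(t,s)]
    print([(px2w(p,*c,.126).round(4),m) for p,(c,m) in zip((t,s),u) if m], tri([t,s],[u[0][0],u[1][0]]).round(4) if u[0][1] and u[1][1] else '')
a=cv2.resize(t['pixels'][115:265,120:420,::-1],(800,400),interpolation=2)[:,:400*2]
b=cv2.resize(s['pixels'][100:270,210:450,::-1],(800,566),interpolation=2)
c=np.vstack([a[:,:800],b]);cv2.imwrite('pics/p6.png',cv2.resize(c,(496,600),interpolation=cv2.INTER_AREA))
E
```

```text
[ 0.47235754 -0.14907656  0.23455899]
[(array([0.6328, 0.0324, 0.126 ]), 30)] 
[(array([ 0.6304, -0.148 ,  0.126 ]), 27), (array([ 0.6317, -0.15  ,  0.126 ]), 19)] [ 0.6314 -0.1488  0.1251]
```

View pics/p6.png

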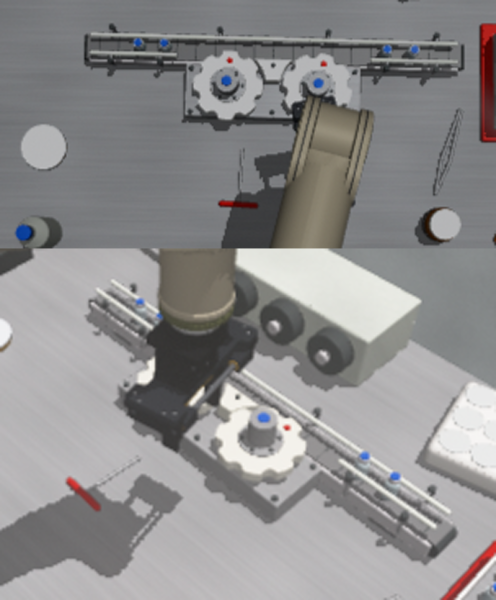

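Both wheels are seated: in the top half the hubs are at (226,81) and (318,83). B's button triangulates to z = 0.125 m, against 0.126 m for home, and A's seating was felt at the home height. The vials and other bystanders are in place and the arm is clear.

```bash
python3 -c "
from bench import order
print(order.close_job())"
```

```text
the job is handed in; nothing more can be done
None
```

I put wheel A home on the left spindle and wheel B home on the right spindle; both went over their keys on the first try, the vials and bystanders look unmoved in the last pictures, and the job was handed in at about 27 s.

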